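# Goods-in valve check

## Task

Sort the returned dosing valves on the mat: lay the red valve in the red bin and the green valve in the green bin, without dropping them from a height. Then pick up the yellow valve and hold it up to the inspection camera in the air, its brass outlet tip about 80 mm from the lens, centred in front of it and pointing straight into it, so that the valve slopes with the camera's tilted line of sight. Finish while still holding the yellow valve there, still and without touching the camera; leave the camera and the other things on the bench as they are.

Things in the scene. Friction and masses are not known exactly. Their poses are not given: they have to be found in the camera images.
- valve_red: Dosing valve with a red square body (34 mm along x, 30 wide, 30 high; grip here), lying on a black mat in any order, about 70 g. Origin: centre of the body's underside; axis 15 mm above it. x runs along the valve to the outlet, roughly away from the robot: white nozzle, then 10 mm thick brass tip ending at x = +50 mm. Grey inlet connector, up to 26 mm thick, ends at x = -45 mm.
- valve_green: Dosing valve with a green square body (34 mm along x, 30 wide, 30 high; grip here), lying on a black mat in any order, about 70 g. Origin: centre of the body's underside; axis 15 mm above it. x runs along the valve to the outlet, roughly away from the robot: white nozzle, then 10 mm thick brass tip ending at x = +50 mm. Grey inlet connector, up to 26 mm thick, ends at x = -45 mm.
- valve_yellow: Dosing valve with a yellow square body (34 mm along x, 30 wide, 30 high; grip here), lying on a black mat in any order, about 70 g. Origin: centre of the body's underside; axis 15 mm above it. x runs along the valve to the outlet, roughly away from the robot: white nozzle, then 10 mm thick brass tip ending at x = +50 mm. Grey inlet connector, up to 26 mm thick, ends at x = -45 mm.
- valve_red_mid (a point): Point on the red valve's axis at the middle of its square body, 15 mm above its underside; axes as the valve.
- valve_green_mid (a point): Point on the green valve's axis at the middle of its square body, 15 mm above its underside; axes as the valve.
- valve_yellow_mid (a point): Point on the yellow valve's axis at the middle of its square body, 15 mm above its underside; axes as the valve.
- valve_yellow_tip (a point): Centre of the end of the brass outlet tip of the yellow valve, on its axis, 50 mm from the middle of the square body; axes as the valve.
- valve_yellow_tail (a point): Centre of the grey inlet end of the yellow valve, on its axis, 45 mm from the middle of the square body; axes as the valve.
- bin_red: Open red tray bin, fixed to the table, 150 mm (x) by 190 mm (y) outside, walls 4 mm thick and 45 mm high, floor 4 mm above the table. Origin: centre of the underside, at table height. The red and green bins may be in either of two places.
- bin_green: Open green tray bin, fixed to the table, 150 mm (x) by 190 mm (y) outside, walls 4 mm thick and 45 mm high, floor 4 mm above the table. Origin: centre of the underside, at table height. The red and green bins may be in either of two places.
- camera_stand: Stand of the inspection camera, fixed: steel foot 110 x 110 x 14 mm, column 18 mm thick, 374 mm high, 30 mm behind the foot centre; carries an orange head 50 x 46 x 42 mm with a black lens barrel 38 mm thick, 22 mm long. Origin: centre of the foot underside, z up; the camera looks towards the stand -x, roughly at the robot.
- lens (a point): Centre of the lens front glass, 228 to 308 mm above the table (clamped at a different height each time). x points from the glass back into the camera along the line of sight: the camera looks along -x, 25 degrees below level. y is level, across. A valve pointing straight into the lens has its x along this x.
- jug: White plastic bottle with a blue cap, 72 mm thick, 170 mm high; origin under its centre. Bystander.
- tape: Roll of blue tape lying flat, 92 mm across, 24 mm high; origin under its centre. Bystander.
- screwdriver: Screwdriver, 190 mm long, up to 32 mm thick, lying on the left of the table, handle to its -x. Bystander.
- reagent: Small white jar with a red cap, 44 mm thick, 85 mm high; origin under its centre. Bystander.
Mind the look-alikes: they are no part of the job. Of the things that look like the valve_green, the largest one is meant. Leave any blue look-alike of the bin_green alone.

How it is judged:
On the way:
1. the red valve lies released in the red bin and the green valve in the green bin (x of valve_red_mid in the frame of bin_red between -0.07 and 0.07 m and y of valve_red_mid in the frame of bin_red between -0.09 and 0.09 m and z of valve_red_mid in the frame of bin_red below 0.04 m and contact force between the fingers and valve_red below 0.1 N and linear speed of each of valve_red, valve_green below 0.03 m/s and x of valve_green_mid in the frame of bin_green between -0.07 and 0.07 m and y of valve_green_mid in the frame of bin_green between -0.09 and 0.09 m and z of valve_green_mid in the frame of bin_green below 0.04 m and contact force between the fingers and valve_green below 0.1 N), for 0.2 s.
At the end, for the whole second after the job is handed in: Red and green valves lie released, at rest, in their bins (middle under 40 mm up). The fingers hold the yellow valve still, off the camera, over 100 mm up: tip 55 to 105 mm before the lens, within 15 mm sideways and up/down of its line of sight, outlet to the lens, axis within 0.25 rad (all of step 1 and x of valve_yellow_tip in the frame of lens between -0.105 and -0.055 m and y of valve_yellow_tip in the frame of lens between -0.015 and 0.015 m and z of valve_yellow_tip in the frame of lens between -0.015 and 0.015 m and x of valve_yellow_tail in the frame of lens below -0.13 m and angle between the x axis of valve_yellow and the x axis of lens, either way round below 0.25 rad and height (world z) of valve_yellow_mid above 0.1 m and contact force between the fingers and valve_yellow above 2 N and contact force between each of valve_yellow, the fingers, the arm and camera_stand below 0.1 N and linear speed of valve_yellow below 0.03 m/s and angular speed of valve_yellow below 0.2 rad/s); the arm keeps its last pose, push and grip.
It fails at once if the red valve is let go or thrown with its middle more than 100 mm above the table (height (world z) of valve_red_mid above 0.1 m and contact force between the fingers and valve_red below 0.01 N).
It fails at once if the green valve is let go or thrown with its middle more than 100 mm above the table (height (world z) of valve_green_mid above 0.1 m and contact force between the fingers and valve_green below 0.01 N).
It fails at once if the yellow valve is let go or thrown with its middle more than 100 mm above the table (height (world z) of valve_yellow_mid above 0.1 m and contact force between the fingers and valve_yellow below 0.01 N).
It fails at once if the camera is pushed more than 10 mm out of place (distance of lens from where it was at the start of the episode above 0.01 m).
It fails at once if another thing on the bench is moved more than 30 mm (distance of any of jug, tape, screwdriver, reagent from where it was at the start of the episode above 0.03 m).
It also fails if it takes over 72 s, if anything falls off the work surface, if the arm or the gripper's body presses on something with over 40 N, if the wrist force passes 120 N, or if a joint passes its speed limit or range.

## Robot

A 7-joint arm with a two-finger parallel gripper is mounted at the origin on the work surface. World frame = base frame: x ahead of the robot, y to its left, z up, the work surface at z = 0. Lengths are in m, angles in rad, forces in N, time in s.
With the tool pointing down it reaches from about 0.35 to 0.9 m from the base axis. Payload 7.2 kg.
Tool frame: the origin (TCP) lies midway between the tips of the shut fingers; the grasp point (between the pads) lies env.grip_depth behind it (env.grip_depth is the distance from the TCP to the grasp point, in m); z points along the fingers, x is the direction in which the jaws open and shut, and the axes are right-handed (so a half turn about z gives the same grasp; the last joint's range is limited). The gripper opens to 88 mm and grips with 3 to 60 N. Pads are 20 mm wide; open, the fingers measure 115 mm over their backs; the gripper's body (75 mm by 178 mm) begins 61 mm behind the grasp point.
Start: joints at [-1.299, 0.411, -0.013, 1.596, 0.006, 1.134, -0.082], TCP at [0.208, 0.589, 0.223] pointing down, gripper open.
Joint ranges: [-2.95, 2.95], [-0.29, 1.99], [-1.47, 1.44], [0.14, 2.54], [-1.03, 4.17], [0.13, 1.85], [-2.86, 2.86]. Speed limits (rad/s): [2.39, 2.39, 3.01, 3.01, 3.14, 3.14, 3.14].

## Interface

Orientations are given as a 3x3 rotation matrix whose columns are the frame's x, y, z axes.
In Python, from plant import env gives the robot as it stands.
- The arm moves only by the tool move_arm, never from a script. Its argument "moves" is a list of rows, each a list of 2 entries, a list of its own where there are three numbers: the shift along the tool's x, y, z in cm, then the turn, a rotation vector about the tool's x, y, z in rad. A call has 1 to 5 rows; each row is the pose to reach, as a shift and turn from the pose commanded when the call began, along the tool's axes at that moment; what a row does not reach only later rows make up. A row lasts 1/12 s, in which the tool goes at most 41.7 mm and 7.16 degrees, less where a joint would pass 70% of its speed; a pose out of reach is approached as far as the arm can. A call with a gripper value outside its range is refused whole. "gripper" is the opening, from 0 (shut) to 1 (fully open), set as the call begins (left out, the last holds). The fingers move at their own pace and stop on an object; "squeeze" is the grip in N (left out, the last holds). Time passes only in rows, so rows that repeat a pose let the fingers close. It gives the time, the measured TCP pose, the force and the opening at its end, in the units of the state.
- env.get_obs(): the state, without advancing time (a new reading comes with each control period).
- env.capture(name): name is "side" or "top" or "wrist"; returns a dict with "pixels" (400x640x3 uint8, red, green, blue), "z_map" (400x640 float32, m along the optical axis (not along the pixel's ray), 0 where there is no reading), "K" (3x3 intrinsics, pixels), "cam_to_world" (4x4, takes a point from camera to world coordinates). Camera axes: x right, y up, looking along -z (the intrinsics and any distortion apply to the point x, -y, -z); pixel columns grow to the right and rows downward; lengths in m; the calibration is good to about 2 mm. A picture is of the moment at which its call begins.
- env.sign_off(): hands the job in, once; it reports no verdict.
The state is a dict: "t": time; "joint_pos": joint angles; "joint_velocities": joint speeds; "tau": joint torques, N m; "ee_pos": TCP position; "ee_rot": TCP orientation; "contact_force": force on the tool from outside, world axes, zero at the start; "torque": the same for the moment, N m; "grip_width": finger opening in m.
Only numpy, scipy, OpenCV 4.12 (cv2) and the standard library are available. Lean on these libraries where they do the work, as an engineer would, in place of code of your own. Each camera call takes 0.05 s, during which the arm holds its last target. There are 200 camera calls.

## Working session

There is one attempt and no reset: what is moved stays moved. The work goes in short steps, Python scripts to look and compute and a tool call to move; the robot and the scene stay as the last step left them, time stands still between calls to the robot, and variables do not carry over. Pictures are saved under pics/ and viewed, about 8 in all and at most 12, crops included, and the job is handed in when it is done.

Besides the shell and the picture viewer there is one more tool, called after "Request:" as name([rows], argument=value, ...), one row to a line, values as JSON. move_arm: Moves the arm, as the interface text tells. Its arguments: {"type":"object","properties":{"moves":{"type":"array","items":{"type":"array"}},"gripper":{"type":"number"},"squeeze":{"type":"number"}},"required":["moves"]}

```bash
ls; mkdir -p pics; cat > h.py <<'E'
import numpy as np, cv2
from plant import env
def cap(n):
    return env.capture(n)
def save(c,name,crop=None,s=1):
    im=c["pixels"][:,:,::-1]
    if crop: x0,y0,x1,y1=crop; im=im[y0:y1,x0:x1]
    cv2.imwrite("pics/"+name,cv2.resize(im,None,fx=s,fy=s,interpolation=cv2.INTER_CUBIC))
def pt(c,u,v,z=None):
    if z is None: z=c["z_map"][int(v),int(u)]
    K=c["K"]; p=np.array([(u-K[0,2])/K[0,0],(v-K[1,2])/K[1,1],1.])*z
    return (c["cam_to_world"]@np.array([p[0],-p[1],-p[2],1]))[:3]
def cloud(c):
    K=c["K"];v,u=np.mgrid[0:400,0:640];z=c["z_map"]
    P=np.stack([(u-K[0,2])/K[0,0]*z,-(v-K[1,2])/K[1,1]*z,-z,np.ones_like(z)],-1)
    return (P@c["cam_to_world"].T)[...,:3]
def plane(c,u,v,h):
    o=c["cam_to_world"][:3,3];d=pt(c,u,v,1.)-o
    return o+d*(h-o[2])/d[2]
E
python3 - <<'E'
from h import *
print(env.grip_depth); o=env.get_obs(); print(o)
for n in ("side","top","wrist"):
    c=cap(n); save(c,n+"0.png"); np.savez(""+n+"0.npz",**c); print(n,c["K"],c["cam_to_world"].round(3), c.keys())
a=[cv2.imread(f"pics/{n}0.png") for n in ("side","top")]
cv2.imwrite("pics/a.png",cv2.resize(np.vstack(a),(480,600)))
E
```

```text
pics
0.0187
{'t': 0.0, 'joint_pos': array([-1.2991856 ,  0.41190589, -0.01272612,  1.59702045,  0.00560368,
        1.13430571, -0.08217338]), 'joint_velocities': array([ 2.57882239e-04,  7.63846940e-05,  8.20417128e-04, -9.60844046e-04,
        7.29335136e-04,  8.58933636e-04,  8.15293958e-04]), 'tau': array([ 1.00996051e-03, -5.87943149e+01,  6.41959403e-01, -2.91089201e+01,
       -5.38776931e-02,  1.81141030e-02,  1.63131181e-04]), 'ee_pos': array([0.20818408, 0.5887784 , 0.22181493]), 'ee_rot': array([[ 3.33246433e-01,  9.42839664e-01, -4.28215022e-04],
       [ 9.42838403e-01, -3.33246690e-01, -1.54551345e-03],
       [-1.59987262e-03,  1.11299278e-04, -9.99998714e-01]]), 'contact_force': array([ 0.13691204, -0.0531212 , -0.04731062]), 'torque': array([-0.04092265,  0.00954797,  0.03187843]), 'grip_width': 0.08793283969588882}
side [[472.12068751   0.         314.45528646]
 [  0.         472.12068751 197.12886724]
 [  0.           0.           1.        ]] [[-0.943  0.147 -0.3    0.124]
 [-0.333 -0.481  0.811  1.134]
 [-0.025  0.865  0.502  0.834]
 [ 0.     0.     0.     1.   ]] dict_keys(['pixels', 'z_map', 'K', 'cam_to_world'])
top [[515.98312567   0.         314.52517053]
 [  0.         515.98312567 196.19097385]
 [  0.           0.           1.        ]] [[-1.30e-02  9.98e-01 -5.40e-02  4.41e-01]
 [-1.00e+00 -1.30e-02 -1.00e-03  1.60e-02]
 [-1.00e-03  5.40e-02  9.99e-01  1.55e+00]
 [ 0.00e+00  0.00e+00  0.00e+00  1.00e+00]] dict_keys(['pixels', 'z_map', 'K', 'cam_to_world'])
wrist [[326.19467496   0.         314.65724726]
 [  0.         326.19467496 194.2544071 ]
 [  0.           0.           1.        ]] [[ 0.332 -0.905 -0.266  0.135]
 [ 0.943  0.319  0.095  0.615]
 [-0.001 -0.282  0.959  0.385]
 [ 0.     0.     0.     1.   ]] dict_keys(['pixels', 'z_map', 'K', 'cam_to_world'])
```

View pics/top0.png

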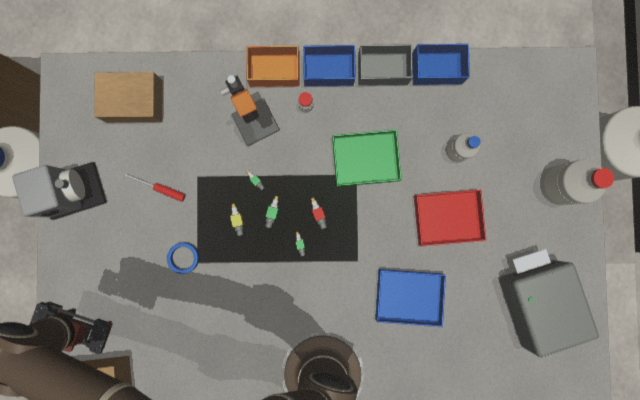

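View pics/side0.png

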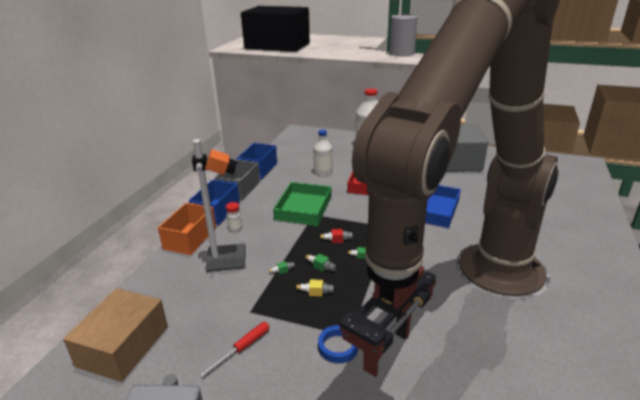

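Candidates for green, in top pixels: (272,211), (257,180) and (300,243). (272,211) looks the largest, so it fits the description. The bins are green at (367,158) and red at (450,218); the blue tray at (410,297) is a look-alike. I'll measure these and confirm in a crop.

```bash
cat > m.py <<'E'
from h import *
def meas(c,lo,hi,smin=120,vmin=60,amin=15,box=None):
    hsv=cv2.cvtColor(c["pixels"],cv2.COLOR_RGB2HSV)
    m=cv2.inRange(hsv,(lo,smin,vmin),(hi,255,255))
    if lo==0: m|=cv2.inRange(hsv,(172,smin,vmin),(180,255,255))
    if box: b=np.zeros_like(m);b[box[1]:box[3],box[0]:box[2]]=255;m&=b
    n,l,s,ce=cv2.connectedComponentsWithStats(m)
    P=cloud(c);out=[]
    for i in range(1,n):
        if s[i,4]>=amin:
            q=P[l==i]; out.append((ce[i].round(1),s[i].tolist(),np.median(q,0).round(3),np.percentile(q[:,2],[5,50,95]).round(3)))
    return out
E
python3 - <<'E'
from m import *
np.set_printoptions(suppress=True)
for n in("top","side"):
    c=dict(np.load(n+"0.npz"))
    for nm,lo,hi in(("red",0,5),("orange",6,17),("yellow",20,35),("green",40,80)):
        print(n,nm)
        for r in meas(c,lo,hi): print("  ",*r)
c=dict(np.load("top0.npz")); save(c,"crop1.png",(190,60,360,270),2.8)
s=dict(np.load("side0.npz"))
P=cloud(s)
for v in range(140,190,4): print(v,[P[v,u].round(3).tolist() for u in range(190,250,6)])
E
```

```text
top red
   [304.9  98.8] [299, 92, 13, 14, 143] [0.801 0.04  0.086] [0.08  0.086 0.092]
   [602.6 177.7] [592, 168, 22, 20, 347] [ 0.549 -0.717  0.24 ] [0.234 0.24  0.244]
   [168.6 191.6] [153, 183, 32, 18, 244] [0.542 0.448 0.025] [0.017 0.025 0.032]
   [449.9 217.4] [415, 190, 71, 56, 3415] [ 0.456 -0.386  0.006] [-0.001  0.006  0.045]
   [318.2 213.6] [312, 207, 14, 14, 126] [0.471 0.007 0.03 ] [0.002 0.03  0.036]
top orange
   [272.4  65.4] [247, 46, 52, 41, 2010] [0.923 0.138 0.01 ] [0.    0.01  0.081]
   [243.4 102.6] [231, 89, 26, 28, 435] [0.733 0.184 0.331] [0.319 0.331 0.341]
top yellow
   [232.5 217.8] [230, 215, 8, 8, 24] [0.463 0.261 0.031] [0.001 0.031 0.035]
   [241.3 218.8] [240, 214, 4, 11, 19] [0.459 0.235 0.021] [-0.001  0.021  0.029]
top green
side red
   [370.6  91.5] [365, 89, 12, 6, 67] [ 0.549 -0.707  0.236] [0.229 0.236 0.24 ]
   [356.6 185.5] [348, 172, 21, 23, 290] [ 0.491 -0.283  0.025] [0.002 0.025 0.547]
   [232.1 206.6] [226, 202, 13, 10, 107] [0.8   0.048 0.081] [0.039 0.081 0.085]
   [337.1 235.4] [331, 228, 13, 16, 174] [0.471 0.015 0.017] [-0.004  
[... 3238 characters left out ...]
], [1.998, -1.444, -0.771], [0.775, 0.214, 0.264], [1.9, -1.451, -0.76], [0.944, -0.095, 0.081], [0.939, -0.123, 0.067], [0.913, -0.12, 0.072], [0.889, -0.12, 0.076], [0.941, -0.248, 0.003], [0.859, -0.149, 0.066]]
184 [[1.99, -1.355, -0.757], [1.949, -1.368, -0.757], [0.776, 0.216, 0.253], [0.955, -0.072, 0.075], [0.954, -0.105, 0.058], [0.926, -0.099, 0.065], [0.902, -0.099, 0.069], [0.88, -0.102, 0.071], [0.869, -0.123, 0.062], [0.859, -0.147, 0.051]]
188 [[1.945, -1.286, -0.746], [1.924, -1.326, -0.764], [0.777, 0.216, 0.241], [0.957, -0.07, 0.06], [0.957, -0.106, 0.041], [0.929, -0.101, 0.048], [0.906, -0.103, 0.051], [0.86, -0.066, 0.078], [0.867, -0.117, 0.05], [0.859, -0.143, 0.037]]
```

View pics/crop1.png

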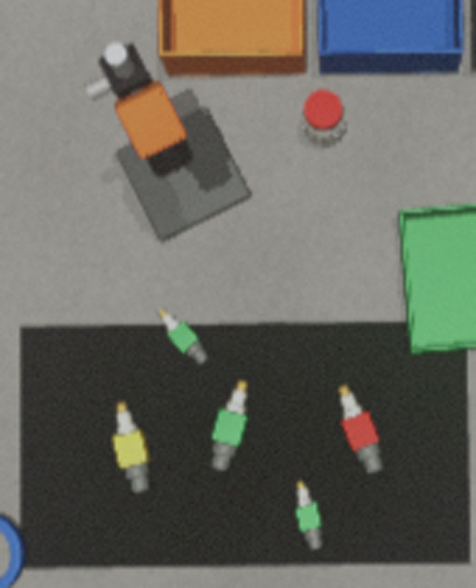

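The crop confirms it: the green valve at crop (230,425), top pixel (272,212), is clearly the largest of the three greens. The camera looks down and to the right in the image, so its yaw is about 28°. Next come the precise poses.

```bash
cat > v.py <<'E'
from h import *
# bright blobs on the black mat -> axis; colour -> body centre
def valves(c,box,h=0.015,amin=60):
    hsv=cv2.cvtColor(c["pixels"],cv2.COLOR_RGB2HSV)
    b=np.zeros(hsv.shape[:2],np.uint8);b[box[1]:box[3],box[0]:box[2]]=255
    m=cv2.inRange(hsv[:,:,2],75,255)&b
    n,l,s,ce=cv2.connectedComponentsWithStats(m); P=cloud(c); out=[]
    for i in range(1,n):
        if s[i,4]<amin or s[i,4]>20000: continue
        col=(l==i)&(hsv[:,:,1]>120)&(hsv[:,:,2]>70)
        hm=np.median(hsv[:,:,0][col]) if col.any() else -1
        dh=np.abs(hsv[:,:,0].astype(int)-hm);dh=np.minimum(dh,180-dh)
        col&=dh<7
        # largest coloured piece
        nn,ll,ss,_=cv2.connectedComponentsWithStats(col.astype(np.uint8)); 
        if nn<2: continue
        col=ll==1+np.argmax(ss[1:,4])
        v,u=np.nonzero(l==i); W=np.array([plane(c,a,d,h)[:2] for a,d in zip(u,v)])
        w,V=np.linalg.eigh(np.cov(W.T)); a=V[:,1]*np.sign(V[0,1])
        v,u=np.nonzero(col); topz=np.percentile(P[...,2][col],80)
        B=np.array([plane(c,p,q,0.03)[:2] for p,q in zip(u,v)])
        out.append(dict(hue=hm,px=(u.mean().round(1),v.mean().round(1)),mid=B.mean(0).round(4),yaw=np.arctan2(a[1],a[0]).round(3),len=np.ptp(W@a).round(3),area=s[i,4],topz=topz.round(4)))
    return out
E
python3 - <<'E'
from v import *
c=dict(np.load("top0.npz")); print(*valves(c,(199,170,357,261),amin=40),sep="\n")
P=cloud(c);hsv=cv2.cvtColor(c["pixels"],cv2.COLOR_RGB2HSV)
for nm,lo,hi,bx in(("red",0,5,(405,180,495,255)),("green",40,80,(325,125,408,192))):
    m=cv2.inRange(hsv,(lo,90,50),(hi,255,255))
    if lo==0:m|=cv2.inRange(hsv,(172,90,50),(180,255,255))
    b=np.zeros_like(m);b[bx[1]:bx[3],bx[0]:bx[2]]=255
    v,u=np.nonzero(m&b);W=np.array([plane(c,p,q,0.045)[:2] for p,q in zip(u,v)]).astype(np.float32)
    q=P[v,u]; print(nm,cv2.minAreaRect(W),"rim z",np.percentile(q[:,2],[50,90,97]))
P2=[]
for n in("top","side"):
    c=dict(np.load(n+"0.npz"));P=cloud(c);hsv=cv2.cvtColor(c["pixels"],cv2.COLOR_RGB2HSV)
    sel=(P[...,2]>.2)&(np.abs(P[...,0]-.73)<.08)&(np.abs(P[...,1]-.19)<.08)
    org=sel&(hsv[...,0]>4)&(hsv[...,0]<18)&(hsv[...,1]>120)
    q=P[org];print(n,"orange",q.mean(0),np.percentile(q,[2,98],0).round(3).tolist())
    dk=sel&(hsv[...,2]<70);q=P[dk];print("dark",len(q),np.percentile(q,[2,50,98],0).round(3).tolist())
    ft=(P[...,2]>.004)&(P[...,2]<.022)&(P[...,0]>.6)&(P[...,0]<.8)&(P[...,1]>.08)&(P[...,1]<.24)&(hsv[...,2]<95)
    if n=="top":print("foot",cv2.minAreaRect(P[ft][:,:2].astype(np.float32)),ft.sum())
    v,u=np.nonzero(org)
    if n=="top":
        W=np.array([plane(c,a,b,.331)[:2] for a,b in zip(u,v)]).astype(np.float32);print("orange rect",cv2.minAreaRect(W))
E
```

```text
{'hue': np.float64(66.0), 'px': (np.float64(340.2), np.float64(184.1)), 'mid': array([ 0.5583, -0.0595]), 'yaw': np.float64(1.537), 'len': np.float64(0.47), 'area': np.int32(1284), 'topz': np.float64(0.0483)}
{'hue': np.float64(22.0), 'px': (np.float64(277.0), np.float64(197.0)), 'mid': array([0.5225, 0.1274]), 'yaw': np.float64(-0.28), 'len': np.float64(0.097), 'area': np.int32(261), 'topz': np.float64(0.0199)}
{'hue': np.float64(2.0), 'px': (np.float64(318.2), np.float64(213.6)), 'mid': array([0.4721, 0.0063]), 'yaw': np.float64(0.359), 'len': np.float64(0.099), 'area': np.int32(271), 'topz': np.float64(0.0335)}
{'hue': np.float64(27.0), 'px': (np.float64(241.1), np.float64(218.6)), 'mid': array([0.46  , 0.2336]), 'yaw': np.float64(0.233), 'len': np.float64(0.098), 'area': np.int32(277), 'topz': np.float64(0.027)}
{'hue': np.float64(22.0), 'px': (np.float64(296.0), np.float64(233.0)), 'mid': array([0.4158, 0.0725]), 'yaw': np.float64(0.206), 'len': np.float64(0.073), 'area': np.int32(156), 'topz': np.float64(0.0114)}
red ((0.45603805780410767, -0.3761870265007019), (0.15121036767959595, 0.19807131588459015), 4.017122268676758) rim z [0.00565574 0.03887363 0.0470113 ]
green ((0.6332497596740723, -0.1362331062555313), (0.1521824449300766, 0.1914588212966919), 4.160419464111328) rim z [0.00583859 0.03896871 0.04753682]
top orange [0.73360657 0.18362206 0.33040436] [[0.707, 0.159, 0.317], [0.764, 0.208, 0.343]]
dark 232 [[0.693, 0.154, 0.302], [0.756, 0.187, 0.321], [0.791, 0.221, 0.336]]
foot ((0.7450719475746155, 0.18952327966690063), (0.09534026682376862, 0.10910860449075699), 25.75956916809082) 342
orange rect ((0.7339171767234802, 0.18407350778579712), (0.05628116801381111, 0.04493611305952072), 26.134521484375)
side orange [0.7300195  0.19946163 0.31579941] [[0.706, 0.165, 0.288], [0.759, 0.217, 0.336]]
dark 250 [[0.692, 0.168, 0.281], [0.758, 0.201, 0.309], [0.788, 0.228, 0.329]]
```

```bash
cat > p.py <<'E'
from h import *
from scipy.spatial.transform import Rotation as Ro
np.set_printoptions(suppress=True)
def down(yaw):  # tool y along yaw (valve x), z down, x = valve y
    c,s=np.cos(yaw),np.sin(yaw); return np.array([[-s,c,0],[c,s,0],[0,0,-1.]])
def pitched(yaw,p): # valve x pitched up by p
    c,s=np.cos(yaw),np.sin(yaw);y=np.array([np.cos(p)*c,np.cos(p)*s,np.sin(p)]);x=np.array([-s,c,0]);return np.c_[x,y,np.cross(x,y)]
def plan(wps,start=None):
    o=env.get_obs();p,R=(o["ee_pos"],o["ee_rot"]) if start is None else start
    for g,Rt in wps:   # g: grasp point (None Rt keeps orientation)
        Rt=R if Rt is None else Rt
        t=np.array(g)+Rt[:,2]*env.grip_depth
        d=(R.T@(t-p)*100).round(1);r=Ro.from_matrix(R.T@Rt).as_rotvec().round(3)
        print([d.tolist(),r.tolist()],"rows>=%.1f"%max(np.linalg.norm(d)/4.17,np.degrees(np.linalg.norm(r))/7.16))
        p=p+R@d/100;R=R@Ro.from_rotvec(r).as_matrix()
    return p,R
E
python3 - <<'E'
from p import *
plan([((0.40,0.13,0.27),down(0.0))])
E
```

```text
[[-36.9, 33.4, -2.9], [-0.0, 0.001, -0.34]] rows>=12.0
```

Request:
move_arm([
  [[-12.3,11.1,-1.0],[0,0,0]],
  [[-12.3,11.1,-1.0],[0,0,0]],
  [[-12.3,11.1,-1.0],[0,0,0]],
  [[-12.3,11.1,-1.0],[0,0,0]],
  [[-12.3,11.1,-1.0],[0,0,0]],
])

```text
t: 0.57
ee_pos: [0.2763, 0.4291, 0.2331]
ee_rot: [[0.341, 0.94, 0.002], [0.94, -0.341, -0.003], [-0.002, 0.003, -1.0]]
contact_force: [1.0, -0.6, -0.5]
grip_width: 0.0878
```

Request:
move_arm([
  [[-12.3,11.1,-1.0],[0,0,0]],
  [[-12.3,11.1,-1.0],[0,0,0]],
  [[-12.3,11.1,-1.0],[0,0,0]],
  [[-12.3,11.1,-1.0],[0,0,0]],
  [[-12.3,11.1,-1.0],[0,0,0]],
])

```text
t: 0.98
ee_pos: [0.3387, 0.2765, 0.2432]
ee_rot: [[0.341, 0.94, 0.001], [0.94, -0.341, -0.002], [-0.001, 0.002, -1.0]]
contact_force: [0.3, 0.1, -0.5]
grip_width: 0.0879
```

Request:
move_arm([
  [[-12.3,11.1,-1.0],[0,0,-0.34]],
  [[-12.3,11.1,-1.0],[0,0,-0.34]],
  [[-12.3,11.1,-1.0],[0,0,-0.34]],
  [[-12.3,11.1,-1.0],[0,0,-0.34]],
  [[-12.3,11.1,-1.0],[0,0,-0.34]],
], gripper=0.75)

```text
t: 1.4
ee_pos: [0.4006, 0.1262, 0.2531]
ee_rot: [[0.002, 1.0, 0.001], [1.0, -0.002, -0.001], [-0.001, 0.001, -1.0]]
contact_force: [-0.2, 0.0, 0.0]
grip_width: 0.0661
```

```bash
python3 - <<'E'
from v import *
o=env.get_obs();print(o["t"],o["ee_pos"],o["ee_rot"].round(3).tolist(),o["joint_pos"].round(2),o["grip_width"])
c=cap("wrist");np.savez("wrist1.npz",**c);save(c,"w1.png")
print(*valves(c,(0,0,640,400),amin=300),sep="\n")
c=cap("top");np.savez("top1.npz",**c)
E
```

```text
1.4 [0.40063979 0.1262496  0.25308728] [[0.002, 1.0, 0.001], [1.0, -0.002, -0.001], [-0.001, 0.001, -1.0]] [-0.72  0.01  0.3   2.03 -0.    1.1   1.15] 0.06609600082696297
{'hue': np.float64(68.0), 'px': (np.float64(262.2), np.float64(148.2)), 'mid': array([0.3802, 0.064 ]), 'yaw': np.float64(0.231), 'len': np.float64(0.074), 'area': np.int32(950), 'topz': np.float64(0.024)}
{'hue': np.float64(69.0), 'px': (np.float64(328.2), np.float64(223.2)), 'mid': array([0.4755, 0.1432]), 'yaw': np.float64(-0.256), 'len': np.float64(0.101), 'area': np.int32(1421), 'topz': np.float64(0.0314)}
```

View pics/w1.png

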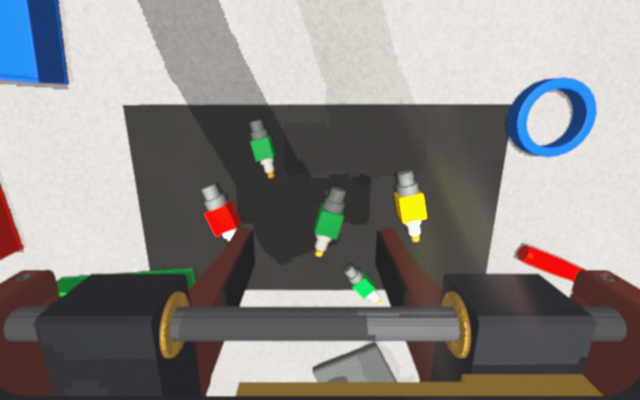

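The wrist view shows green at (328,223), red at (220,217) and yellow at (411,208). The small greens are at (262,148) and (363,285). Now the body centres and orientations, from the wrist and top views together.

```bash
python3 - <<'E'
from v import *
for f in("wrist1","top1","top0"):
    c=dict(np.load(f+".npz"));hsv=cv2.cvtColor(c["pixels"],cv2.COLOR_RGB2HSV);P=cloud(c)
    W=np.array([[plane(c,u,v,.03)[:2] for u in range(640)] for v in range(400)])
    mat=(W[...,0]>.36)&(W[...,0]<.56)&(W[...,1]>-.06)&(W[...,1]<.3)
    for nm,lo,hi in(("red",0,6),("yellow",20,35),("green",45,85)):
        m=mat&(hsv[...,0]>=lo)&(hsv[...,0]<=hi)&(hsv[...,1]>75)&(hsv[...,2]>60)
        if lo==0:m|=mat&(hsv[...,0]>172)&(hsv[...,1]>75)&(hsv[...,2]>60)
        n,l,s,_=cv2.connectedComponentsWithStats(cv2.morphologyEx(m.astype(np.uint8),cv2.MORPH_OPEN,np.ones((2,2))))
        for i in range(1,n):
            if s[i,4]<(60 if f[0]=="t" else 200):continue
            q=W[l==i].astype(np.float32);r=cv2.minAreaRect(q)
            # shading: keep top-face points by depth
            z=P[l==i][:,2]; tf=z>.026
            print(f,nm,s[i,4],"mean",q.mean(0).round(4),"rect",np.round(r[0],4),np.round(r[1],3),round(r[2],1),"top pts",tf.sum(),P[l==i][tf].mean(0).round(4) if tf.any() else "")
c=dict(np.load("top1.npz"));print(*valves(c,(199,193,357,261),amin=100),sep="\n")
E
```

```text
wrist1 red 2025 mean [0.5021 0.0104] rect [0.5053 0.0098] [0.06  0.125] 79.7 top pts 1747 [0.4181 0.0601 0.1989]
wrist1 red 567 mean [0.5142 0.2315] rect [0.5205 0.2364] [0.086 0.018] 26.0 top pts 563 [0.3894 0.1629 0.2806]
wrist1 yellow 856 mean [0.4552 0.2473] rect [0.4533 0.247 ] [0.046 0.039] 11.7 top pts 634 [0.455  0.2473 0.0314]
wrist1 green 491 mean [0.3816 0.0654] rect [0.3819 0.0656] [0.027 0.027] 15.2 top pts 1 [0.3231 0.1262 0.416 ]
wrist1 green 716 mean [0.4765 0.1444] rect [0.4746 0.145 ] [0.035 0.043] 74.0 top pts 598 [0.476  0.1436 0.0326]
top1 red 140 mean [0.4694 0.0028] rect [0.4699 0.0035] [0.036 0.034] 21.0 top pts 104 [0.4692 0.0058 0.0462]
top1 yellow 153 mean [0.4531 0.2451] rect [0.4533 0.2454] [0.037 0.036] 13.3 top pts 112 [0.4537 0.2483 0.0315]
top1 green 108 mean [0.4756 0.1395] rect [0.4751 0.1406] [0.031 0.034] 78.2 top pts 87 [0.4766 0.1413 0.0382]
top0 red 140 mean [0.4694 0.003 ] rect [0.4699 0.0035] [0.036 0.034] 21.0 top pts 106 [0.4692 0.0054 0.0314]
top0 yellow 150 mean [0.4533 0.245 ] rect [0.4535 0.2451] [0.037 0.036] 13.7 top pts 111 [0.4531 0
[... 155 characters left out ...]
595] rect [0.3796 0.0591] [0.024 0.026] 13.5 top pts 12 [0.38   0.0612 0.0281]
{'hue': np.float64(65.0), 'px': (np.float64(271.9), np.float64(211.6)), 'mid': array([0.4797, 0.1429]), 'yaw': np.float64(-0.527), 'len': np.float64(0.217), 'area': np.int32(1656), 'topz': np.float64(0.0344)}
{'hue': np.float64(2.0), 'px': (np.float64(318.4), np.float64(213.5)), 'mid': array([0.4722, 0.0059]), 'yaw': np.float64(0.358), 'len': np.float64(0.099), 'area': np.int32(267), 'topz': np.float64(0.0335)}
{'hue': np.float64(28.0), 'px': (np.float64(240.9), np.float64(218.4)), 'mid': array([0.4609, 0.2341]), 'yaw': np.float64(0.211), 'len': np.float64(0.077), 'area': np.int32(228), 'topz': np.float64(0.0298)}
```

```bash
python3 - <<'E'
from p import *
G=(.475,.143);D=down(-.26)
plan([((*G,.08),D),((*G,.024),None),((*G,.14),None),((.555,.0,.14),None),((.633,-.136,.12),down(.07)),((.633,-.136,.033),None)])
E
```

```text
[[1.6, 7.4, 19.2], [0.001, -0.0, 0.254]] rows>=4.9
[[0.0, 0.0, 5.6], [0.0, 0.0, 0.0]] rows>=1.3
[[0.0, 0.0, -11.6], [0.0, 0.0, 0.0]] rows>=2.8
[[-11.8, 11.4, -0.0], [0.0, 0.0, 0.0]] rows>=3.9
[[-11.1, 11.1, 2.0], [-0.0, -0.0, -0.33]] rows>=3.8
[[0.0, -0.0, 8.7], [0.0, 0.0, 0.0]] rows>=2.1
```

Request:
move_arm([
  [[1.6,7.4,16.0],[0,0,0.254]],
  [[1.6,7.4,16.0],[0,0,0.254]],
  [[1.6,7.4,19.2],[0,0,0.254]],
  [[1.6,7.4,19.2],[0,0,0.254]],
  [[1.6,7.4,19.2],[0,0,0.254]],
])

```text
t: 1.92
ee_pos: [0.4733, 0.1483, 0.0584]
ee_rot: [[0.25, 0.968, -0.0], [0.968, -0.25, 0.001], [0.001, -0.0, -1.0]]
contact_force: [-0.3, 0.6, 0.1]
grip_width: 0.0659
```

Request:
move_arm([
  [[0,0,2.0],[0,0,0]],
  [[0,0,4.0],[0,0,0]],
  [[0,0,5.6],[0,0,0]],
  [[0,0,5.6],[0,0,0]],
])

```text
t: 2.25
ee_pos: [0.4718, 0.1478, 0.0018]
ee_rot: [[0.25, 0.968, -0.003], [0.968, -0.25, -0.001], [-0.002, -0.003, -1.0]]
contact_force: [0.2, -0.3, 0.9]
grip_width: 0.0659
```

Request:
move_arm([
  [[0,0,0],[0,0,0]],
  [[0,0,0],[0,0,0]],
  [[0,0,0],[0,0,0]],
  [[0,0,0],[0,0,0]],
  [[0,0,0],[0,0,0]],
], gripper=0, squeeze=25)

```text
t: 2.67
ee_pos: [0.4735, 0.1468, 0.0052]
ee_rot: [[0.251, 0.968, 0.001], [0.968, -0.251, 0.001], [0.001, 0.001, -1.0]]
contact_force: [-0.1, 0.8, 0.3]
grip_width: 0.036
```

Request:
move_arm([
  [[0,0,-2.0],[0,0,0]],
  [[0,0,-5.0],[0,0,0]],
  [[0,0,-8.0],[0,0,0]],
  [[0,0,-11.6],[0,0,0]],
  [[0,0,-11.6],[0,0,0]],
])

```text
t: 3.08
ee_pos: [0.4766, 0.1473, 0.1266]
ee_rot: [[0.252, 0.968, 0.008], [0.968, -0.252, 0.004], [0.006, 0.007, -1.0]]
contact_force: [0.7, -0.1, -0.0]
grip_width: 0.0296
```

```bash
python3 - <<'E'
from p import *
o=env.get_obs();print(o["t"],o["grip_width"],o["contact_force"])
c=cap("side");save(c,"s2.png",(250,120,490,330),2.5)
G=(o["ee_pos"][0],o["ee_pos"][1])
plan([((.555,.0,.14),None),((.633,-.136,.12),down(.07)),((.633,-.136,.033),None)])
E
```

```text
3.0833 0.02961377542303765 [ 0.66153374 -0.08496541 -0.00006949]
[[-12.3, 11.4, 0.3], [0.0, 0.0, 0.0]] rows>=4.0
[[-11.2, 11.0, 2.0], [0.006, -0.004, -0.324]] rows>=3.8
[[0.0, -0.0, 8.7], [0.0, 0.0, 0.0]] rows>=2.1
```

View pics/s2.png

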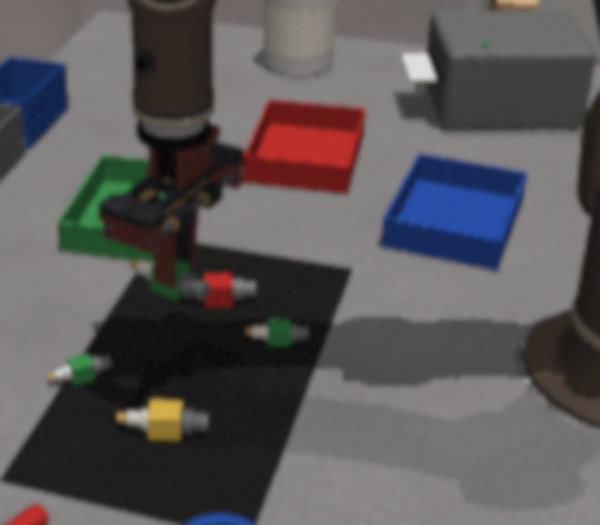

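The green valve is in the fingers at crop (170,285), held level near the fingertips. On to the green bin, lowering gently.

Request:
move_arm([
  [[-12.3,11.4,0.3],[0,0,0]],
  [[-12.3,11.4,0.3],[0,0,0]],
  [[-12.3,11.4,0.3],[0,0,0]],
  [[-12.3,11.4,0.3],[0,0,0]],
  [[-12.3,11.4,0.3],[0,0,0]],
])

```text
t: 3.55
ee_pos: [0.555, -0.0102, 0.1172]
ee_rot: [[0.26, 0.966, 0.002], [0.966, -0.26, -0.004], [-0.004, 0.003, -1.0]]
contact_force: [-0.8, -1.0, -0.0]
grip_width: 0.0299
```

Request:
move_arm([
  [[-11.2,11.0,2.0],[0,0,-0.324]],
  [[-11.2,11.0,2.0],[0,0,-0.324]],
  [[-11.2,11.0,2.0],[0,0,-0.324]],
  [[-11.2,11.0,2.0],[0,0,-0.324]],
  [[-11.2,11.0,2.0],[0,0,-0.324]],
])

```text
t: 3.97
ee_pos: [0.6316, -0.1455, 0.0956]
ee_rot: [[-0.063, 0.998, -0.001], [0.998, 0.063, -0.004], [-0.004, -0.001, -1.0]]
contact_force: [-1.9, -0.3, -0.2]
grip_width: 0.0294
```

Request:
move_arm([
  [[0,0,3.0],[0,0,0]],
  [[0,0,5.5],[0,0,0]],
  [[0,0,6.5],[0,0,0]],
  [[0,0,7.0],[0,0,0]],
  [[0,0,7.0],[0,0,0]],
])

```text
t: 4.38
ee_pos: [0.6302, -0.1369, 0.0263]
ee_rot: [[-0.07, 0.998, -0.002], [0.998, 0.07, 0.0], [0.0, -0.002, -1.0]]
contact_force: [-0.5, 0.1, 0.2]
grip_width: 0.0298
```

```bash
python3 - <<'E'
from p import *
o=env.get_obs();print(o["t"],o["grip_width"],o["contact_force"],o["ee_pos"])
c=cap("top");save(c,"t3.png",(300,110,430,210),3)
c2=cap("wrist");save(c2,"w3.png")
a=cv2.imread("pics/t3.png");b=cv2.imread("pics/w3.png");b=cv2.resize(b,(480,300));cv2.imwrite("pics/tw3.png",np.vstack([a[:, :390],cv2.resize(b,(390,244))]))
E
```

```text
4.3833 0.029767902793530514 [-0.49626478  0.11055945  0.24484977] [ 0.63018213 -0.13687441  0.026303  ]
```

View pics/tw3.png

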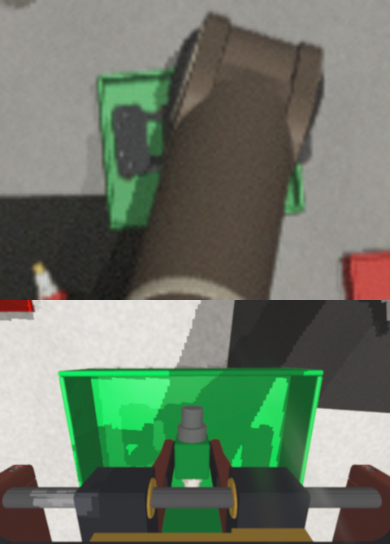

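Both views show the green valve held between the jaws inside the green bin. I'll lower the last bit in small steps and then release.

Request:
move_arm([
  [[0,0,0.4],[0,0,0]],
  [[0,0,0.7],[0,0,0]],
  [[0,0,0.7],[0,0,0]],
])

```text
t: 4.73
ee_pos: [0.6327, -0.1374, 0.0235]
ee_rot: [[-0.07, 0.998, 0.004], [0.998, 0.07, 0.0], [-0.0, 0.004, -1.0]]
contact_force: [-2.5, 1.2, 14.2]
grip_width: 0.03
```

Request:
move_arm([
  [[0,0,0.4],[0,0,0]],
  [[0,0,0.6],[0,0,0]],
  [[0,0,0.6],[0,0,0]],
])

```text
t: 4.98
ee_pos: [0.6341, -0.1373, 0.0199]
ee_rot: [[-0.07, 0.998, 0.007], [0.998, 0.07, 0.0], [-0.0, 0.007, -1.0]]
contact_force: [-7.0, 2.7, 30.0]
grip_width: 0.0296
```

Request:
move_arm([
  [[0,0,0],[0,0,0]],
  [[0,0,0],[0,0,0]],
  [[0,0,0],[0,0,0]],
  [[0,0,0],[0,0,0]],
], gripper=0.75)

```text
t: 5.32
ee_pos: [0.6311, -0.1372, 0.0146]
ee_rot: [[-0.07, 0.998, -0.0], [0.998, 0.07, 0.0], [0.0, -0.0, -1.0]]
contact_force: [-0.3, -0.3, 0.2]
grip_width: 0.0534
```

Request:
move_arm([
  [[0,0,-2],[0,0,0]],
  [[0,0,-6],[0,0,0]],
  [[0,0,-10],[0,0,0]],
  [[0,0,-14],[0,0,0]],
  [[0,0,-14],[0,0,0]],
])

```text
t: 5.73
ee_pos: [0.6351, -0.1387, 0.1628]
ee_rot: [[-0.07, 0.998, 0.011], [0.998, 0.07, -0.002], [-0.003, 0.011, -1.0]]
contact_force: [1.0, -0.9, 0.1]
grip_width: 0.0658
```

```bash
python3 - <<'E'
from p import *
o=env.get_obs();print(o["t"],o["grip_width"],o["ee_pos"])
G=(.470,.005);D=down(.36)
plan([((.555,-.06,.14),None),((*G,.08),D),((*G,.024),None)])
c=cap("wrist");save(c,"w4.png")
E
```

```text
5.7333 0.06580254486738102 [ 0.63509467 -0.13873951  0.16276019]
[[8.4, -7.5, 4.0], [0.0, 0.0, 0.0]] rows>=2.9
[[7.1, -8.1, 5.9], [0.011, 0.004, -0.29]] rows>=2.9
[[0.0, 0.0, 5.6], [0.0, 0.0, 0.0]] rows>=1.3
```

Lesson: the jaws close slowly, so I'll wait longer this time. Next, the red valve.

Request:
move_arm([
  [[8.4,-7.5,0.5],[0,0,0]],
  [[8.4,-7.5,4.0],[0,0,0]],
  [[8.4,-7.5,4.0],[0,0,0]],
  [[8.4,-7.5,4.0],[0,0,0]],
])

```text
t: 6.12
ee_pos: [0.5424, -0.0533, 0.1096]
ee_rot: [[-0.075, 0.997, -0.012], [0.997, 0.075, 0.003], [0.004, -0.012, -1.0]]
contact_force: [0.2, 0.2, -0.2]
grip_width: 0.0659
```

Request:
move_arm([
  [[7.1,-8.1,3.0],[0,0,-0.29]],
  [[7.1,-8.1,5.9],[0,0,-0.29]],
  [[7.1,-8.1,5.9],[0,0,-0.29]],
  [[7.1,-8.1,5.9],[0,0,-0.29]],
  [[7.1,-8.1,5.9],[0,0,-0.29]],
])

```text
t: 6.53
ee_pos: [0.4619, 0.0072, 0.0539]
ee_rot: [[-0.354, 0.935, -0.005], [0.935, 0.354, -0.0], [0.002, -0.005, -1.0]]
contact_force: [0.2, -0.5, -0.2]
grip_width: 0.0661
```

```bash
python3 - <<'E'
from p import *
o=env.get_obs();print(o["t"],o["grip_width"],o["ee_pos"])
G=(.470,.005);D=down(.36)
plan([((*G,.024),D)])
c=cap("wrist");save(c,"w5.png")
a=cv2.imread("pics/w4.png");b=cv2.imread("pics/w5.png");cv2.imwrite("pics/w45.png",cv2.resize(np.vstack([a[:330],b[:330]]),(540,557)))
E
```

```text
6.5333 0.0661374614572227 [0.46187305 0.00715072 0.05388542]
[[-0.5, 0.7, 4.9], [-0.005, -0.002, 0.002]] rows>=1.2
```

View pics/w45.png

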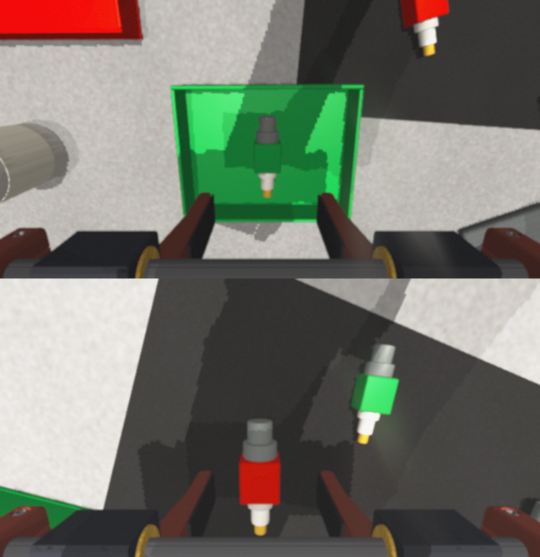

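The green valve lies flat in the green bin at (267,150). The red valve is centred between the open jaws at (260,480).

Request:
move_arm([
  [[-0.4,0.5,2.0],[0,0,0]],
  [[-0.4,0.5,4.0],[0,0,0]],
  [[-0.4,0.5,4.9],[0,0,0]],
  [[-0.4,0.5,4.9],[0,0,0]],
])

```text
t: 6.92
ee_pos: [0.4704, 0.0035, 0.0052]
ee_rot: [[-0.351, 0.936, -0.002], [0.936, 0.351, -0.001], [0.0, -0.003, -1.0]]
contact_force: [-0.3, 0.0, -0.2]
grip_width: 0.0658
```

Request:
move_arm([
  [[0,0,0],[0,0,0]],
  [[0,0,0],[0,0,0]],
  [[0,0,0],[0,0,0]],
  [[0,0,0],[0,0,0]],
  [[0,0,0],[0,0,0]],
], gripper=0)

```text
t: 7.33
ee_pos: [0.4712, 0.0045, 0.0073]
ee_rot: [[-0.352, 0.936, 0.001], [0.936, 0.352, 0.0], [-0.0, 0.001, -1.0]]
contact_force: [0.4, -0.6, -0.2]
grip_width: 0.0361
```

Request:
move_arm([
  [[0,0,0],[0,0,0]],
  [[0,0,0],[0,0,0]],
  [[0,0,0],[0,0,0]],
  [[0,0,0],[0,0,0]],
  [[0,0,0],[0,0,0]],
])

```text
t: 7.75
ee_pos: [0.471, 0.0045, 0.0071]
ee_rot: [[-0.353, 0.936, 0.001], [0.936, 0.353, 0.0], [0.0, 0.001, -1.0]]
contact_force: [-1.5, 0.5, 6.1]
grip_width: 0.0302
```

Request:
move_arm([
  [[0,0,-1.0],[0,0,0]],
  [[0,0,-3.0],[0,0,0]],
  [[0,0,-6.0],[0,0,0]],
  [[0,0,-9.0],[0,0,0]],
  [[0,0,-9.0],[0,0,0]],
])

```text
t: 8.17
ee_pos: [0.4735, 0.0043, 0.1016]
ee_rot: [[-0.352, 0.936, 0.007], [0.936, 0.352, 0.001], [-0.001, 0.007, -1.0]]
contact_force: [1.4, 0.5, -1.1]
grip_width: 0.0298
```

```bash
python3 - <<'E'
from p import *
o=env.get_obs();print(o["t"],o["grip_width"],o["ee_pos"])
plan([((.464,-.19,.12),None),((.456,-.376,.11),down(.07)),((.456,-.376,.045),None)])
E
```

```text
8.1667 0.029760652852860062 [0.47346221 0.00430106 0.1016441 ]
[[-17.9, -7.7, 0.0], [0.0, 0.0, 0.0]] rows>=4.7
[[-17.1, -7.3, 1.0], [0.007, 0.0, 0.29]] rows>=4.5
[[0.0, -0.0, 6.5], [0.0, 0.0, 0.0]] rows>=1.6
```

Request:
move_arm([
  [[-17.9,-7.7,0],[0,0,0]],
  [[-17.9,-7.7,0],[0,0,0]],
  [[-17.9,-7.7,0],[0,0,0]],
  [[-17.9,-7.7,0],[0,0,0]],
  [[-17.9,-7.7,0],[0,0,0]],
])

```text
t: 8.58
ee_pos: [0.4607, -0.1942, 0.097]
ee_rot: [[-0.35, 0.937, 0.0], [0.937, 0.35, -0.001], [-0.001, -0.0, -1.0]]
contact_force: [0.1, 0.0, -0.4]
grip_width: 0.0298
```

Request:
move_arm([
  [[-17.1,-7.3,0],[0,0,0.29]],
  [[-17.1,-7.3,0],[0,0,0.29]],
  [[-17.1,-7.3,0],[0,0,0.29]],
  [[-17.1,-7.3,0],[0,0,0.29]],
  [[-17.1,-7.3,0],[0,0,0.29]],
])

```text
t: 9.0
ee_pos: [0.4518, -0.3818, 0.0969]
ee_rot: [[-0.066, 0.998, -0.0], [0.998, 0.066, -0.003], [-0.003, -0.001, -1.0]]
contact_force: [0.4, -0.4, -0.2]
grip_width: 0.0297
```

Request:
move_arm([
  [[0,0,3.0],[0,0,0]],
  [[0,0,6.0],[0,0,0]],
  [[0,0,7.0],[0,0,0]],
  [[0,0,7.0],[0,0,0]],
  [[0,0,7.0],[0,0,0]],
])

```text
t: 9.42
ee_pos: [0.4535, -0.3758, 0.0267]
ee_rot: [[-0.07, 0.998, -0.001], [0.998, 0.07, 0.001], [0.001, -0.001, -1.0]]
contact_force: [-0.7, 0.4, -0.6]
grip_width: 0.0302
```

```bash
python3 - <<'E'
from p import *
o=env.get_obs();print(o["t"],o["grip_width"],o["ee_pos"])
plan([((.456,-.376,.033),down(.07))])
c=cap("wrist");save(c,"w6.png",None,.8)
E
```

```text
9.4167 0.030160320417588843 [ 0.45348493 -0.37575093  0.02673499]
[[-0.0, 0.3, 1.2], [-0.001, -0.001, 0.0]] rows>=0.3
```

View pics/w6.png

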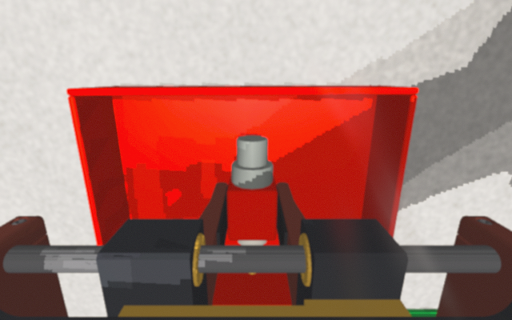

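The red valve is between the jaws at (252,200), inside the red bin. Lower and release, then go to the yellow valve.

Request:
move_arm([
  [[0,0.2,0.5],[0,0,0]],
  [[0,0.2,0.9],[0,0,0]],
  [[0,0.2,1.2],[0,0,0]],
  [[0,0.2,1.2],[0,0,0]],
])

```text
t: 9.8
ee_pos: [0.4558, -0.3756, 0.0145]
ee_rot: [[-0.071, 0.998, -0.0], [0.998, 0.071, 0.0], [0.0, -0.0, -1.0]]
contact_force: [-1.0, 0.2, -0.3]
grip_width: 0.0299
```

Request:
move_arm([
  [[0,0,0],[0,0,0]],
  [[0,0,0],[0,0,0]],
  [[0,0,0],[0,0,0]],
  [[0,0,0],[0,0,0]],
  [[0,0,0],[0,0,0]],
], gripper=0.75)

```text
t: 10.22
ee_pos: [0.4557, -0.376, 0.0148]
ee_rot: [[-0.07, 0.998, 0.0], [0.998, 0.07, -0.0], [-0.0, 0.0, -1.0]]
contact_force: [-0.1, 0.8, -0.4]
grip_width: 0.0601
```

Request:
move_arm([
  [[0,0,-2],[0,0,0]],
  [[0,0,-6],[0,0,0]],
  [[0,0,-10],[0,0,0]],
  [[0,0,-14],[0,0,0]],
  [[0,0,-14],[0,0,0]],
])

```text
t: 10.63
ee_pos: [0.4586, -0.379, 0.1625]
ee_rot: [[-0.069, 0.998, 0.01], [0.998, 0.069, -0.006], [-0.007, 0.009, -1.0]]
contact_force: [0.5, -2.0, 0.1]
grip_width: 0.066
```

```bash
python3 - <<'E'
from p import *
o=env.get_obs();print(o["t"],o["grip_width"],o["ee_pos"])
c=cap("wrist");save(c,"w7.png")
# a stop to view the camera from behind: wrist cam, then yellow
Y=(.4545,.246);D=down(.235)
plan([((.452,-.17,.17),None),((.452,.03,.17),None),((.4545,.2,.15),D),((*Y,.08),None),((*Y,.024),None)])
E
```

```text
10.6333 0.06602775333145292 [ 0.45858731 -0.3789906   0.16249018]
[[20.8, 0.9, 0.7], [0.0, 0.0, 0.0]] rows>=5.0
[[19.9, 1.4, -0.1], [0.0, 0.0, 0.0]] rows>=4.8
[[17.0, 1.4, 1.9], [0.006, 0.005, -0.165]] rows>=4.1
[[4.4, 1.1, 7.0], [0.0, 0.0, 0.0]] rows>=2.0
[[0.0, -0.0, 5.6], [0.0, 0.0, 0.0]] rows>=1.3
```

Request:
move_arm([
  [[20.8,0.9,0.7],[0,0,0]],
  [[20.8,0.9,0.7],[0,0,0]],
  [[20.8,0.9,0.7],[0,0,0]],
  [[20.8,0.9,0.7],[0,0,0]],
  [[20.8,0.9,0.7],[0,0,0]],
])

```text
t: 11.1
ee_pos: [0.4489, -0.1657, 0.1465]
ee_rot: [[-0.07, 0.998, -0.001], [0.998, 0.07, 0.0], [0.0, -0.001, -1.0]]
contact_force: [0.5, 0.3, 0.2]
grip_width: 0.0658
```

Request:
move_arm([
  [[19.9,1.4,-0.1],[0,0,0]],
  [[19.9,1.4,-0.1],[0,0,0]],
  [[19.9,1.4,-0.1],[0,0,0]],
  [[19.9,1.4,-0.1],[0,0,0]],
  [[19.9,1.4,-0.1],[0,0,0]],
])

```text
t: 11.52
ee_pos: [0.4489, 0.0349, 0.1478]
ee_rot: [[-0.072, 0.997, -0.001], [0.997, 0.072, 0.001], [0.001, -0.001, -1.0]]
contact_force: [0.9, 0.6, 0.1]
grip_width: 0.0658
```

Request:
move_arm([
  [[17.0,1.4,1.9],[0,0,-0.165]],
  [[17.0,1.4,1.9],[0,0,-0.165]],
  [[17.0,1.4,1.9],[0,0,-0.165]],
  [[17.0,1.4,1.9],[0,0,-0.165]],
  [[17.0,1.4,1.9],[0,0,-0.165]],
])

```text
t: 11.93
ee_pos: [0.4502, 0.21, 0.128]
ee_rot: [[-0.241, 0.97, -0.002], [0.97, 0.241, 0.002], [0.003, -0.001, -1.0]]
contact_force: [0.5, 0.5, 0.5]
grip_width: 0.0655
```

```bash
python3 - <<'E'
from p import *
o=env.get_obs();print(o["t"],o["grip_width"],o["ee_pos"])
Y=(.4545,.246);D=down(.235)
plan([((*Y,.08),D),((*Y,.024),None)])
c=cap("wrist");hsv=cv2.cvtColor(c["pixels"],cv2.COLOR_RGB2HSV);P=cloud(c)
m=(hsv[...,0]>20)&(hsv[...,0]<36)&(hsv[...,1]>100)&(hsv[...,2]>70)&(P[...,2]<.04)&(np.hypot(P[...,0]-.455,P[...,1]-.246)<.04)
q=P[m];t=q[q[:,2]>.026];print(m.sum(),t.mean(0));r=cv2.minAreaRect(t[:,:2].astype(np.float32));print(r)
c=cap("top");hsv=cv2.cvtColor(c["pixels"],cv2.COLOR_RGB2HSV);save(c,"t7.png",(300,110,500,260),3)
E
```

```text
11.9333 0.06551509924960772 [0.45021507 0.20995002 0.12795636]
[[3.4, 1.3, 6.7], [-0.001, -0.003, 0.009]] rows>=1.8
[[-0.0, -0.0, 5.6], [0.0, 0.0, 0.0]] rows>=1.3
1610 [0.45482393 0.247819   0.03074615]
((0.4555473029613495, 0.24836641550064087), (0.03463849052786827, 0.030246438458561897), 14.173699378967285)
```

View pics/t7.png

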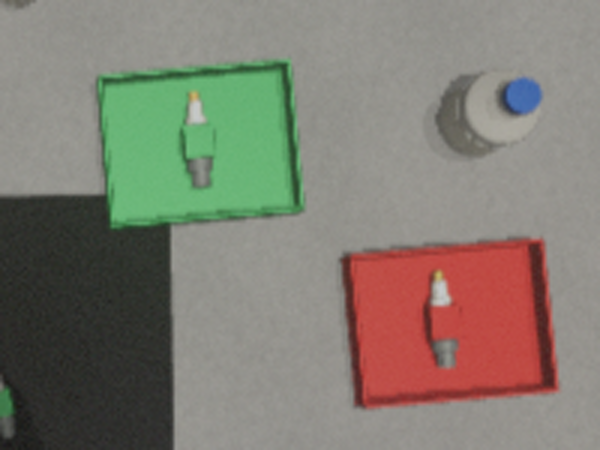

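Green lies centred in the green bin at (198,140) and red in the red bin at (443,320). The yellow valve, refined from close by, is at (0.455, 0.248) with yaw 0.245.

Request:
move_arm([
  [[3.6,1.4,3.5],[0,0,0]],
  [[3.6,1.4,6.7],[0,0,0]],
  [[3.6,1.4,6.7],[0,0,0]],
  [[3.6,1.4,6.7],[0,0,0]],
])

```text
t: 12.37
ee_pos: [0.4559, 0.2377, 0.0608]
ee_rot: [[-0.232, 0.973, -0.005], [0.973, 0.232, -0.004], [-0.003, -0.006, -1.0]]
contact_force: [0.6, -0.2, 0.6]
grip_width: 0.0658
```

Request:
move_arm([
  [[0,0,2.0],[0,0,0]],
  [[0,0,4.0],[0,0,0]],
  [[0,0,5.5],[0,0,0]],
  [[0,0,5.5],[0,0,0]],
])

```text
t: 12.7
ee_pos: [0.4573, 0.2379, 0.0075]
ee_rot: [[-0.231, 0.973, -0.001], [0.973, 0.231, -0.002], [-0.001, -0.001, -1.0]]
contact_force: [-0.2, -0.3, 0.0]
grip_width: 0.0659
```

Request:
move_arm([
  [[0,0,0],[0,0,0]],
  [[0,0,0],[0,0,0]],
  [[0,0,0],[0,0,0]],
  [[0,0,0],[0,0,0]],
  [[0,0,0],[0,0,0]],
], gripper=0, squeeze=30)

```text
t: 13.12
ee_pos: [0.4579, 0.241, 0.0087]
ee_rot: [[-0.233, 0.972, 0.001], [0.972, 0.233, 0.001], [0.001, 0.002, -1.0]]
contact_force: [0.6, -0.4, 0.0]
grip_width: 0.0362
```

Request:
move_arm([
  [[0,0,0],[0,0,0]],
  [[0,0,0],[0,0,0]],
  [[0,0,0],[0,0,0]],
  [[0,0,0],[0,0,0]],
  [[0,0,0],[0,0,0]],
])

```text
t: 13.53
ee_pos: [0.4577, 0.241, 0.0083]
ee_rot: [[-0.233, 0.972, 0.001], [0.972, 0.233, 0.001], [0.0, 0.001, -1.0]]
contact_force: [-2.1, -0.3, 7.4]
grip_width: 0.0296
```

```bash
python3 - <<'E'
from p import *
from scipy.optimize import least_squares
o=env.get_obs();print(o["t"],o["grip_width"],o["ee_pos"],o["ee_rot"].round(3).tolist())
# head yaw: column direction + barrel: lens from orange face points in both unobstructed start views
H=[]
for n in("top","side"):
    c=dict(np.load(n+"0.npz"));P=cloud(c);hsv=cv2.cvtColor(c["pixels"],cv2.COLOR_RGB2HSV)
    org=(P[...,2]>.2)&(np.linalg.norm(P[...,:2]-[.735,.19],axis=-1)<.08)&(hsv[...,0]>4)&(hsv[...,0]<18)&(hsv[...,1]>110)
    org=cv2.erode(org.astype(np.uint8),np.ones((3,3)))>0
    H.append(P[org])
# distance of points to surface of the 50x46x42 box (unsigned)
b=np.array([.025,.023,.021])
def sdf(q):
    d=np.abs(q)-b; return np.linalg.norm(np.maximum(d,0),axis=1)+np.minimum(d.max(1),0)
for Q,nm in((H[0],"top"),(H[1],"side"),(np.vstack(H),"both")):
    def f(x):
        y,t=x[3],np.radians(25);a=np.array([np.cos(t)*np.cos(y),np.cos(t)*np.sin(y),np.sin(t)]);l=np.array([-np.sin(y),np.cos(y),0])
        return sdf((Q-x[:3])@np.c_[a,l,np.cross(a,l)])
    s=least_squares(f,[.742,.188,.312,.45],loss="soft_l1",f_scale=.002);y=s.x[3];a=np.array([.9063*np.cos(y),.9063*np.sin(y),.4226])
    print(nm,len(Q),s.x.round(4),"rms",np.sqrt(np.mean(f(s.x)**2)).round(4),"lens",(s.x[:3]-a*.047).round(4))
# dark barrel pixels ray-cast: front glass centre
for n in("top","side"):
    c=dict(np.load(n+"0.npz"));P=cloud(c);hsv=cv2.cvtColor(c["pixels"],cv2.COLOR_RGB2HSV)
    dk=(P[...,2]>.25)&(P[...,0]<.725)&(P[...,0]>.66)&(np.abs(P[...,1]-.17)<.05)&(hsv[...,2]<80)
    q=P[dk];v,u=np.nonzero(dk);print(n,"barrel",len(q),u.mean(),v.mean(),np.median(q,0).round(3),q.min(0).round(3),q.max(0).round(3))
E
```

```text
13.5333 0.02963742338607081 [0.45768964 0.24098943 0.00828425] [[-0.233, 0.972, 0.001], [0.972, 0.233, 0.001], [0.0, 0.001, -1.0]]
top 332 [0.7353 0.1906 0.3117 0.471 ] rms 0.0022 lens [0.6973 0.1713 0.2919]
side 325 [0.7391 0.1868 0.3083 0.4499] rms 0.0017 lens [0.7008 0.1683 0.2884]
both 657 [0.7383 0.1862 0.311  0.4534] rms 0.0023 lens [0.7    0.1676 0.2911]
top barrel 126 250.63492063492063 116.58730158730158 [0.704 0.168 0.312] [0.691 0.152 0.3  ] [0.721 0.189 0.321]
side barrel 119 231.3109243697479 166.7731092436975 [0.701 0.184 0.3  ] [0.691 0.161 0.276] [0.715 0.194 0.315]
```

```bash
python3 - <<'E'
from p import *
L=np.array([.700,.168,.290]);psi=.455;t=np.radians(25)
R=pitched(psi,t);a=R[:,1];mid=L-.13*a;g=mid-.012*R[:,2];pre=mid-.06*a-.012*R[:,2]
print(mid,R.round(3).tolist())
plan([((.4577,.241,.14),None),((.47,.17,.2),pitched(.33,.2)),(pre,R),(g,R)])
E
```

```text
[0.59416687 0.11622254 0.23505963] [[-0.439, 0.814, 0.38], [0.898, 0.398, 0.186], [0.0, 0.423, -0.906]]
[[0.0, 0.0, -11.3], [0.0, 0.0, 0.0]] rows>=2.7
[[-7.1, -0.1, -6.0], [-0.199, 0.009, -0.094]] rows>=2.2
[[-9.8, 4.9, -1.3], [-0.236, 0.039, -0.119]] rows>=2.6
[[-0.0, 6.0, 0.0], [0.0, 0.0, -0.0]] rows>=1.4
```

Request:
move_arm([
  [[0,0,-1.0],[0,0,0]],
  [[0,0,-4.0],[0,0,0]],
  [[0,0,-8.0],[0,0,0]],
  [[0,0,-11.0],[0,0,0]],
  [[0,0,-11.0],[0,0,0]],
])

```text
t: 13.95
ee_pos: [0.4603, 0.242, 0.1237]
ee_rot: [[-0.233, 0.973, 0.007], [0.973, 0.233, 0.005], [0.003, 0.008, -1.0]]
contact_force: [2.1, 0.5, -0.3]
grip_width: 0.0296
```

Request:
move_arm([
  [[-7.1,0,-6.0],[-0.2,0.01,-0.09]],
  [[-7.1,0,-6.0],[-0.2,0.01,-0.09]],
  [[-7.1,0,-6.0],[-0.2,0.01,-0.09]],
  [[-7.1,0,-6.0],[-0.2,0.01,-0.09]],
  [[-7.1,0,-6.0],[-0.2,0.01,-0.09]],
])

```text
t: 14.37
ee_pos: [0.4741, 0.1718, 0.1783]
ee_rot: [[-0.318, 0.929, 0.189], [0.948, 0.312, 0.065], [0.002, 0.2, -0.98]]
contact_force: [0.1, 1.0, -1.2]
grip_width: 0.0296
```

Request:
move_arm([
  [[-9.8,4.9,-1.3],[-0.24,0.04,-0.12]],
  [[-9.8,4.9,-1.3],[-0.24,0.04,-0.12]],
  [[-9.8,4.9,-1.3],[-0.24,0.04,-0.12]],
  [[-9.8,4.9,-1.3],[-0.24,0.04,-0.12]],
  [[-9.8,4.9,-1.3],[-0.24,0.04,-0.12]],
])

```text
t: 14.78
ee_pos: [0.5502, 0.0908, 0.1997]
ee_rot: [[-0.433, 0.815, 0.385], [0.901, 0.392, 0.186], [0.001, 0.427, -0.904]]
contact_force: [0.7, -0.3, 0.2]
grip_width: 0.0295
```

```bash
cat > y.py <<'E'
from p import *
L=np.array([.700,.168,.290]);psi=.455;t=np.radians(25)
R=pitched(psi,t);a=R[:,1];mid=L-.13*a;g=mid-.012*R[:,2]
def yel(n,save_as=None):
    c=cap(n);hsv=cv2.cvtColor(c["pixels"],cv2.COLOR_RGB2HSV);P=cloud(c)
    m=(hsv[...,0]>16)&(hsv[...,0]<38)&(hsv[...,1]>90)&(hsv[...,2]>60)&(P[...,2]>.15)&(P[...,0]>.4)
    q=P[m];print(n,"yellow/brass in lens frame",len(q),np.median((q-L)@np.c_[a,R[:,0],np.cross(a,R[:,0])],0).round(4) if len(q) else "")
    return c
E
python3 - <<'E'
from y import *
o=env.get_obs();print(o["t"],o["grip_width"],o["ee_pos"],o["joint_pos"].round(2))
plan([(g-.03*a,R),(g,R)])
c=yel("side");save(c,"s8.png",(160,120,360,290),2);c2=yel("top");save(c2,"t8.png",(190,60,390,230),2)
cv2.imwrite("pics/st8.png",np.hstack([cv2.imread("pics/s8.png"),cv2.imread("pics/t8.png")]))
E
```

```text
14.7833 0.029532301463650518 [0.55024533 0.09076389 0.19970466] [-0.3   0.11  0.14  2.16 -0.3   0.47  2.09]
[[0.4, 3.1, -0.4], [0.005, 0.002, -0.006]] rows>=0.8
[[-0.0, 3.0, 0.0], [0.0, 0.0, -0.0]] rows>=0.7
side yellow/brass in lens frame 126 [-0.1799  0.0097  0.0046]
top yellow/brass in lens frame 159 [-0.178  -0.0038  0.012 ]
```

View pics/st8.png

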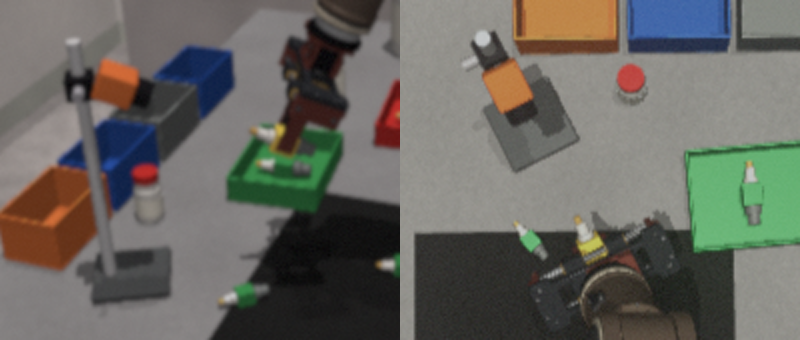

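The side crop shows the yellow valve held at (280,140). In the top crop it points at the lens from (577,220). Closing in.

Request:
move_arm([
  [[0.2,2.0,-0.2],[0,0,0]],
  [[0.4,4.0,-0.4],[0.005,0.002,-0.006]],
  [[0.4,6.1,-0.4],[0.005,0.002,-0.006]],
  [[0.4,6.1,-0.4],[0.005,0.002,-0.006]],
  [[0.4,6.1,-0.4],[0.005,0.002,-0.006]],
])

```text
t: 15.3
ee_pos: [0.5944, 0.1229, 0.2289]
ee_rot: [[-0.445, 0.813, 0.376], [0.895, 0.404, 0.188], [0.001, 0.421, -0.907]]
contact_force: [-0.5, -0.3, -1.1]
grip_width: 0.0298
```

Request:
move_arm([
  [[0,0,0],[0,0,0]],
  [[0,0,0],[0,0,0]],
  [[0,0,0],[0,0,0]],
  [[0,0,0],[0,0,0]],
])

```text
t: 15.63
ee_pos: [0.5941, 0.1199, 0.2293]
ee_rot: [[-0.442, 0.814, 0.378], [0.897, 0.401, 0.187], [0.001, 0.421, -0.907]]
contact_force: [-0.8, 0.1, -0.6]
grip_width: 0.0302
```

```bash
python3 - <<'E'
from y import *
o=env.get_obs();print(o["t"],o["grip_width"],o["ee_pos"],np.abs(o["joint_velocities"]).max())
plan([(g,R)])
T=np.c_[a,R[:,0],np.cross(a,R[:,0])]
obs=[]
for n in("side","top"):
    c=yel(n,n);save(c,n+"9.png",(190,90,330,230) ,4) if n=="side" else save(c,n+"9.png",(200,70,340,210),4)
    np.savez(n+"9.npz",**c)
    P=cloud(c);Q=(P-L)@T;hsv=cv2.cvtColor(c["pixels"],cv2.COLOR_RGB2HSV)
    # nozzle+tip points: near the axis, ahead of the body
    m=(Q[...,0]>-.115)&(Q[...,0]<-.05)&(np.abs(Q[...,1])<.03)&(np.abs(Q[...,2])<.03)
    q=Q[m];print(n,"nozzle",len(q),q.min(0).round(4) if len(q) else"",q.max(0).round(4) if len(q) else "")
    for lo in np.arange(-.115,-.05,.012):
        k=q[(q[:,0]>=lo)&(q[:,0]<lo+.012)]
        if len(k):print("  ",round(lo,3),len(k),np.median(k,0).round(4))
    v,u=np.nonzero(m)
    print("   px extents",u.min(),u.max(),v.min(),v.max())
    def proj(X):
        w=np.linalg.inv(c["cam_to_world"])@np.r_[X,1];K=c["K"];return (K[0,0]*w[0]/-w[2]+K[0,2]).round(1),(K[1,1]*-w[1]/-w[2]+K[1,2]).round(1)
    print("   expected tip px",proj(L-.08*a),"mid",proj(L-.13*a),"lens",proj(L))
cv2.imwrite("pics/st9.png",cv2.resize(np.hstack([cv2.imread("pics/side9.png"),cv2.imread("pics/top9.png")]),(800,400)))
E
```

```text
15.6333 0.030210972026445335 [0.59407941 0.11994853 0.22928054] 0.007390632577714328
[[-0.3, 0.1, 0.1], [-0.001, -0.002, 0.002]] rows>=0.1
side yellow/brass in lens frame 121 [-0.1202  0.0163  0.0093]
side nozzle 74 [-0.1147 -0.0012 -0.0104] [-0.0828  0.0169  0.0093]
   -0.115 36 [-0.1087  0.0092  0.0023]
   -0.103 24 [-0.0958  0.0088  0.0015]
   -0.091 14 [-0.0864  0.0067 -0.    ]
   px extents 264 277 177 185
   expected tip px (np.float64(263.8), np.float64(176.6)) mid (np.float64(281.3), np.float64(182.3)) lens (np.float64(234.9), np.float64(167.2))
top yellow/brass in lens frame 138 [-0.1145 -0.0025  0.0183]
top nozzle 99 [-0.115  -0.0108 -0.0071] [-0.0805  0.0172  0.018 ]
   -0.115 52 [-0.1112  0.003   0.0096]
   -0.103 29 [-0.0967  0.0037  0.0062]
   -0.091 18 [-0.0853  0.0034  0.0066]
   px extents 264 276 149 164
   expected tip px (np.float64(266.5), np.float64(147.9)) mid (np.float64(275.2), np.float64(164.8)) lens (np.float64(252.1), np.float64(119.8))
```

View pics/st9.png

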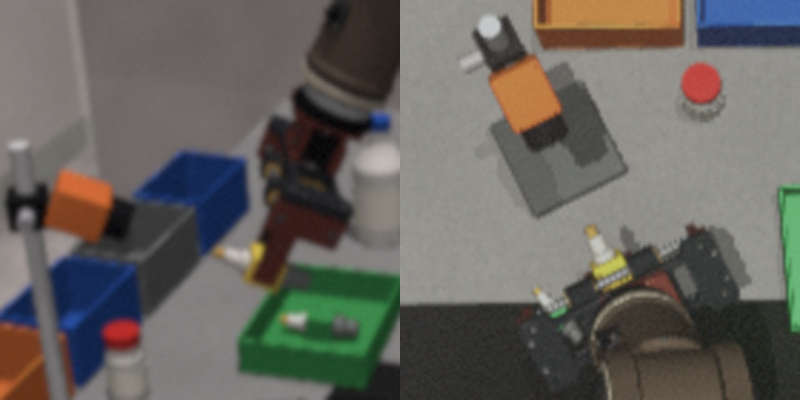

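The side crop shows the tip at (218,252), in line with the barrel at (120,215). The top crop shows the tip at (590,230), in line with the barrel at (548,140). The measured tip in the lens frame is about (-82, +3, +1) mm. I'll make a small sideways trim, settle, then hand in.

Request:
move_arm([
  [[-0.2,0.1,0],[0,0,0]],
  [[-0.2,0.1,0],[0,0,0]],
  [[-0.2,0.1,0],[0,0,0]],
  [[-0.2,0.1,0],[0,0,0]],
  [[-0.2,0.1,0],[0,0,0]],
])

```text
t: 16.15
ee_pos: [0.5963, 0.1186, 0.2301]
ee_rot: [[-0.442, 0.813, 0.378], [0.897, 0.401, 0.187], [0.0, 0.422, -0.907]]
contact_force: [-0.7, -0.5, 0.3]
grip_width: 0.03
```

Request:
move_arm([
  [[0,0,0],[0,0,0]],
  [[0,0,0],[0,0,0]],
  [[0,0,0],[0,0,0]],
  [[0,0,0],[0,0,0]],
  [[0,0,0],[0,0,0]],
])

```text
t: 16.57
ee_pos: [0.5963, 0.1187, 0.2301]
ee_rot: [[-0.442, 0.813, 0.378], [0.897, 0.401, 0.187], [0.0, 0.422, -0.907]]
contact_force: [0.8, 0.2, -0.5]
grip_width: 0.0298
```

```bash
python3 - <<'E'
from y import *
o=env.get_obs();print(o["t"],o["grip_width"],o["ee_pos"],np.abs(o["joint_velocities"]).max())
T=np.c_[a,R[:,0],np.cross(a,R[:,0])]
for n in("side","top"):
    c=cap(n);Q=(cloud(c)-L)@T
    m=(Q[...,0]>-.095)&(Q[...,0]<-.05)&(np.abs(Q[...,1])<.03)&(np.abs(Q[...,2])<.03)
    print(n,m.sum(),Q[m].max(0)[0],np.median(Q[m],0).round(4))
print(env.sign_off())
E
```

```text
16.5667 0.02977280802432243 [0.59634668 0.11874429 0.23005294] 0.0010122355377611514
side 25 -0.08015565172304877 [-0.089   0.0056  0.0002]
top 35 -0.07975913786856445 [-0.0884  0.0013  0.0068]
the job is handed in; nothing more can be done
None
```

The red and green valves lie released in their own bins, and the arm is holding the yellow valve up to the inspection camera. I handed the job in at about 16.6 s of the 72 s allowed; no verdict was reported.

- **Sorting:** I took the largest of the three green valves and left the two smaller look-alikes and the blue tray alone. A top view after releasing both showed each valve lying flat near the middle of its bin.
- **Yellow valve:** The last check from two views put the brass tip about 80 mm from the lens and within a few mm of its line of sight, with the tool pitched up 25°. The grip width was 29.8 mm at a 30 N setting, and the arm was still.
- **Lens position:** Estimates from the two views differed by about 3–4 mm, and in yaw by about 0.02 rad. I never saw the lens up close, because the gripper blocks the wrist camera on that side.
- **Green valve handling:** I began lifting before the jaws had fully closed, so the green valve was held about 15 mm lower than planned. It pressed the bin floor with about 30 N before release and still ended up lying flat. I waited longer for the jaws on the other two.

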